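Lock the grip-end plug in its cam clamp

ROBOT

A 6-joint arm with a two-finger parallel gripper is mounted at the origin on the work surface. World frame = base frame: x ahead of the robot, y to its left, z up, the work surface at z = 0. Lengths are in m, angles in rad, forces in N, time in s.
With the tool pointing down it reaches from about 0.4 to 0.925 m from the base axis. Payload 12.5 kg.
Tool frame: the origin (TCP) lies midway between the tips of the shut fingers; the grasp point (between the pads) lies 19 mm behind it; z points along the fingers, y is the direction in which the jaws open and shut (so a half turn about z gives the same grasp; the last joint's range is limited). The gripper opens to 95 mm and grips with 3 to 60 N. Pads are 20 mm wide; open, the fingers measure 119 mm over their backs; the gripper's body (75 mm by 180 mm) begins 59 mm behind the grasp point.
Start: joints at [1.039, 0.491, 1.559, -0, 1.092, -0.106], TCP at [0.258, 0.569, 0.215] pointing down, gripper open.
Joint ranges: [-3.1, 3.1], [-0.84, 2.19], [0.05, 2.79], [-1.13, 4.28], [0.06, 2.93], [-2.69, 2.69]. Speed limits (rad/s): [2.22, 2.22, 2.79, 3.14, 3.14, 3.14].

INTERFACE

Orientations are given as [roll, pitch, yaw] about the fixed x, y, z axes, in that order (R = Rz(yaw) Ry(pitch) Rx(roll)).
In Python, from station import telemetry, grab_frame, camera_model, manip gives the robot as it stands. The module is installed in compiled form; this text tells all that it offers.
- The arm moves only by the tool send_rows, never from a script. Its argument "series" is a list of rows, each a list of 2 entries, a list of its own where there are three numbers: the shift along the world's x, y, z in units of 0.3 m (1.0 is 0.3 m), then the turn, a rotation vector about the world's x, y, z in units of pi/2 rad (1.0 is pi/2 rad). In form: [[[x, y, z], [rx, ry, rz]], ...]. A call has 1 to 5 rows; each row shifts and turns the commanded pose from where the row before left it; what a row does not reach is not made up. A row lasts 1/10 s, in which the tool goes at most 50 mm and 8.59 degrees, less where a joint would pass 70% of its speed; a pose out of reach is approached as far as the arm can. A call with a number of a shift or a turn outside -1 to 1 is refused whole. A call with a gripper value outside its range is refused whole. "grip" is the closure in counts, from 0 (fully open) to 255 (shut), set as the call begins (left out, the last holds). The fingers move at their own pace and stop on an object; "force" is the grip in N (left out, the last holds). Time passes only in rows, so rows that do not move let the fingers close. It gives the time, the measured TCP pose, the force and the opening at its end, in the units of the state.
- telemetry.state(): the state, without advancing time (a new reading comes with each control period).
- grab_frame(name): name is "scene" or "top" or "wrist"; returns the picture (384x512x3 uint8, blue, green, red); there is no depth.
- camera_model(name): a dict with "fx", "fy", "cx", "cy" (pixels), "xyz" and "orientation" of the camera in the world. Camera axes: x right, y down, z forward; pixel columns grow to the right and rows downward; lengths in m; the calibration is good to about 2 mm. The wrist camera is an equidistant fisheye: a pixel r from the principal point sees the ray r / f radians off the axis. A picture is of the moment at which its call begins: read the wrist's pose just before it. camera_model takes no time and is no camera call; for the wrist camera it gives the pose at the moment of the call.
- manip.hand_in(): hands the job in, once; it reports no verdict.
The state is a dict: "t": time; "qpos": joint angles; "qvel": joint speeds; "tau": joint torques, N m; "ee_pos": TCP position; "tool_rot": TCP orientation; "ft_force": force on the tool from outside, world axes, zero at the start; "ft_torque": the same for the moment, N m; "width": finger opening in m.
Only numpy, scipy, OpenCV 4.12 (cv2) and the standard library are available. Lean on these libraries where they do the work, as an engineer would, in place of code of your own. Each camera call takes 0.05 s, during which the arm holds its last target.

TASK

Two small cam clamps stand on the worktop, one with the stubby aluminium grip-end plug in its nest, the other with a black rubber butt cap. Turn the cam of the clamp that holds the aluminium plug until its high point bears squarely on the sprung follower, so that the follower is pushed out over the plug's flange, then let go. Leave the plug in its nest and do not turn the other clamp's cam.

Things in the scene. Friction and masses are not known exactly. Their poses are not given: they have to be found in the camera images.
- plug_cam_grip (a point): Upright black bar on top of the pear-shaped steel cam of the clamp that holds the plug; 52 mm long, 12 mm thick, spanning 38 to 72 mm above the table. This point is on the cam's vertical axis, 57 mm above the table; it turns with the cam: x runs along the bar towards the cam's high point (nose tip 38 mm from the axis), z is up. Cam plate: 15 to 38 mm above the table, radius 24 mm but for the nose.
- plug_clamp: That clamp's aluminium base, 182 x 84 x 12 mm, fixed to the table. Origin under the cam's axis at table level; x points from the cam to the sprung brass follower (a flat-faced block, face 30 mm from the axis at rest, top 41 mm above the table), its guide (top 43 mm) and the nest, roughly away from the robot.
- plug_cam (a joint): Turn of that cam in rad, counterclockwise from above positive. 0: high point straight at the follower. Starts at 0.95 to 1.4, clear of the follower, so it is to be turned clockwise by that amount. No stop at 0 (stops at -1.2 and 1.7). Light friction; under 0.25 N m in all, with the follower's push. Stays near 0 when let go there.
- plug_follower (a joint): How far that clamp's sprung follower is pushed out, in m: 0 at rest, 0.008 with the cam's high point square on it. The nose first touches it at a cam turn of about 0.8 rad. The spring pushes back with 1.6 to 5 N.
- plug_center (a point): Middle, half-way up, of the stubby aluminium grip-end plug, 38 mm high: a 16 mm spigot in the nest's hole, a 32 mm flange lying on the nest and an 18 mm stem standing up to 50 mm above the table. It stands 106 mm from the cam's axis, beyond the follower, whose tongue passes 2 mm above its flange.
- cap_cam_nose (a point): Tip of the high point of the other clamp's cam, 38 mm above the table and 38 mm from its axis. That clamp is of the same make, but its nest holds a domed black rubber butt cap, 31 mm wide, with no stem. It is to be left as it is.

How it is judged:
At the end, for the whole second after the job is handed in: The cam of the clamp with the aluminium plug rests with its high point within 0.25 rad (14 degrees) of straight at the follower, the follower is pushed out by more than 6 mm, and the plug still stands upright in its nest, within 10 mm of where it was (value of joint plug_cam between -0.25 and 0.25 rad and value of joint plug_follower above 0.006 m and distance of plug_center from where it was at the start of the episode below 0.01 m and angle between plug_center's own z axis and vertical below 0.2 rad); the robot touches nothing.
It fails at once if the other clamp's cam is turned (its high point moves more than 8 mm) (distance of cap_cam_nose from where it was at the start of the episode above 0.008 m).
It also fails if it takes over 35 s, if anything falls off the work surface, if the arm or the gripper's body presses on something with over 40 N, if the wrist force passes 120 N, or if a joint passes its speed limit or range.

## Working session

There is one attempt and no reset: what is moved stays moved. The work goes in short steps, Python scripts to look and compute and a tool call to move; the robot and the scene stay as the last step left them, time stands still between calls to the robot, and variables do not carry over. Pictures are saved under pics/ and viewed, and the job is handed in when it is done.

Besides the shell and the picture viewer there is one more tool, called after "Call:" in YAML: its name, and indented under it one key for each argument. send_rows: Moves the arm, as the interface text tells. Shifts and turns lie within -1 to 1; 1 stands for 0.3 m of shift or pi/2 rad of turn. Its arguments: {"type":"object","properties":{"series":{"type":"array"},"grip":{"type":"number"},"force":{"type":"number"}},"required":["series"]}

```bash
mkdir -p pics
python3 - <<'E'
from station import telemetry, grab_frame, camera_model
import cv2
for n in ["scene","top"]:
    print(n,camera_model(n)); cv2.imwrite(f"pics/{n}0.png",grab_frame(n))
s=telemetry.state();print(s)
E
```

```text
scene {'fx': 394.493901458925, 'fy': 394.493901458925, 'cx': 253.93703699101374, 'cy': 192.1667236387679, 'xyz': array([ 0.94176048, -0.35834911,  0.56484752]), 'orientation': array([-2.33546074,  0.01715315,  0.78925955])}
top {'fx': 405.83683232942764, 'fy': 405.83683232942764, 'cx': 251.2366092869757, 'cy': 190.1404951762587, 'xyz': array([0.37615768, 0.01308951, 0.91661026]), 'orientation': array([-2.94386821, -0.01913571, -1.54557289])}
{'t': 0.1, 'qpos': array([ 1.03939376e+00,  4.91500125e-01,  1.55939260e+00, -2.35982399e-05,
        1.09168771e+00, -1.05598618e-01]), 'qvel': array([ 9.43062421e-04, -4.19371771e-04, -2.37996549e-03,  1.23410989e-06,
        9.60641189e-04,  2.25870601e-04]), 'tau': array([ 3.31912997e-03, -6.13620901e+01, -2.58604288e+01,  6.93854992e-02,
        4.70413954e-02, -1.09693315e-04]), 'ee_pos': array([0.25803281, 0.56901363, 0.21411825]), 'tool_rot': array([-3.14060816e+00, -8.33011123e-05,  2.71579956e+00]), 'ft_force': array([-0.1263205 , -0.08287182,  0.87356277]), 'ft_torque': array([ 0.03459338, -0.01183311, -0.02265118]), 'width': 0.09522163340044895}
```

View pics/scene0.png

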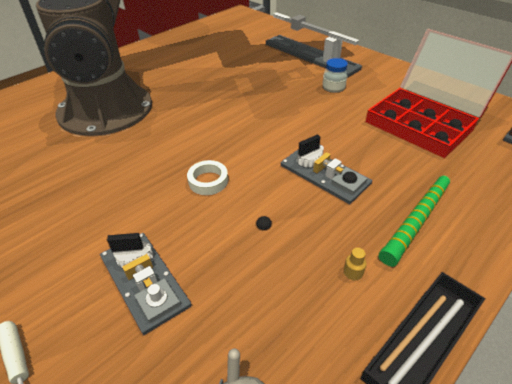

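View pics/top0.png

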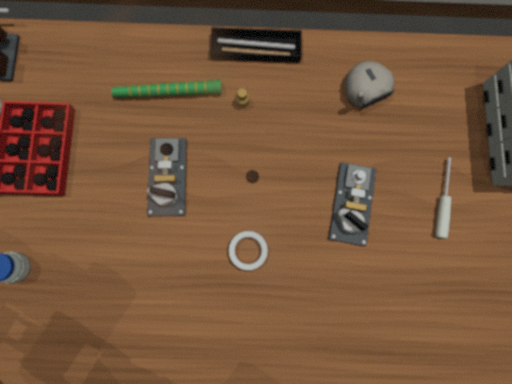

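The clamp with the aluminium plug is the one on the right in the top view: plug at about (358,176), cam at about (351,220). In the scene view it is the lower-left one. The cap clamp is at about (167,180) in the top view. Next I'll zoom in and measure.

```bash
cat > h.py <<'E'
import numpy as np, cv2
from scipy.spatial.transform import Rotation as R
def ray(m,u,v):
    d=np.array([(u-m['cx'])/m['fx'],(v-m['cy'])/m['fy'],1.])
    return np.array(m['xyz']),R.from_euler('xyz',m['orientation']).apply(d)
def onplane(m,u,v,z):
    o,d=ray(m,u,v); return o+d*(z-o[2])/d[2]
def proj(m,p):
    c=R.from_euler('xyz',m['orientation']).inv().apply(np.array(p)-m['xyz']); return m['fx']*c[0]/c[2]+m['cx'],m['fy']*c[1]/c[2]+m['cy']
E
python3 - <<'E'
import cv2,numpy as np
a=cv2.imread('pics/top0.png')[150:255,315:395]
b=cv2.imread('pics/scene0.png')[225:335,90:200]
cv2.imwrite('pics/z_top.png',cv2.resize(a,None,fx=5.5,fy=5.5,interpolation=cv2.INTER_CUBIC))
cv2.imwrite('pics/z_scene.png',cv2.resize(b,None,fx=5,fy=5,interpolation=cv2.INTER_CUBIC))
from station import camera_model
from h import *
for n,f,box in [("top",'pics/top0.png',(325,200,380,245)),("scene",'pics/scene0.png',(100,228,150,256))]:
    im=cv2.imread(f); m=camera_model(n); x0,y0,x1,y1=box
    mask=(im[y0:y1,x0:x1].max(2)<45).astype(np.uint8)
    k,l,st,c=cv2.connectedComponentsWithStats(mask)
    for i in range(1,k):
        if st[i,4]<15: continue
        pts=np.argwhere(l==i)[:,::-1].astype(np.float32)+[x0,y0]
        r=cv2.minAreaRect(pts.astype(np.float32)); print(n,st[i,4],r)
        bx=cv2.boxPoints(r); print([onplane(m,*p,0.072).round(4).tolist()[:2] for p in bx], onplane(m,*r[0],.072), onplane(m,*r[0],.057))
E
```

```text
top 128 ((355.11126708984375, 221.34828186035156), (23.815826416015625, 6.988842964172363), 36.25383758544922)
[[0.4935, -0.1942], [0.5057, -0.2032], [0.477, -0.2431], [0.4649, -0.234]] [ 0.48524515 -0.21868076  0.072     ] [ 0.48718251 -0.22279692  0.057     ]
scene 19 ((128.56207275390625, 235.24484252929688), (1.5778642892837524, 13.038142204284668), 85.2363510131836)
[[0.4883, -0.2239], [0.5016, -0.2077], [0.5046, -0.2094], [0.4914, -0.2256]] [ 0.49644145 -0.21665684  0.072     ] [ 0.482888   -0.21234438  0.057     ]
scene 375 ((124.870849609375, 243.57666015625), (14.590622901916504, 32.31032180786133), 79.87532806396484)
[[0.4794, -0.245], [0.5062, -0.2021], [0.5346, -0.2157], [0.5084, -0.2571]] [ 0.5073191  -0.23020603  0.072     ] [ 0.49409672 -0.22630595  0.057     ]
```

View pics/z_top.png

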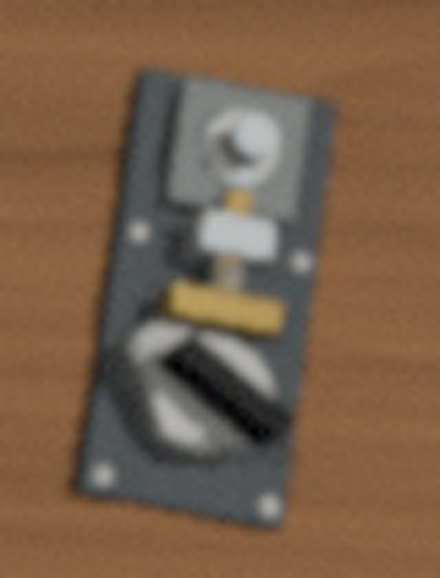

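View pics/z_scene.png

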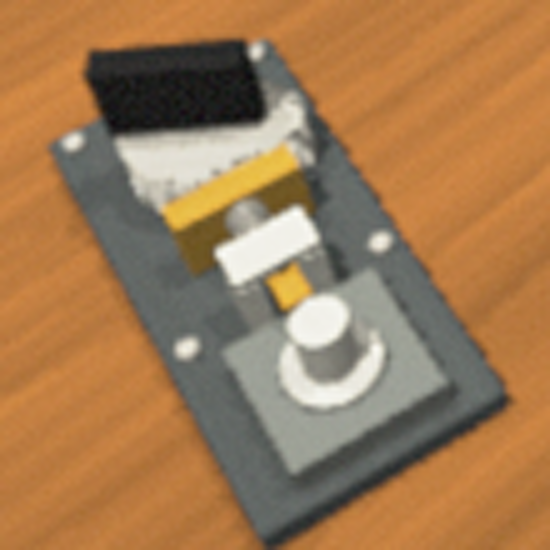

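Run:
```python
from h import *
from station import camera_model
m=camera_model('top'); s=camera_model('scene')
c=[(140,70),(330,103),(280,525),(80,490)]
P=np.array([onplane(m,315+u/5.5,150+v/5.5,.012)[:2] for u,v in c]);print(P.round(4))
print([np.linalg.norm(P[i]-P[(i+1)%4]).round(4) for i in range(4)])
a=(P[0]+P[1]-P[2]-P[3]);print('yaw long',np.degrees(np.arctan2(a[1],a[0])),'short',np.degrees(np.arctan2(*(P[0]+P[3]-P[1]-P[2])[::-1]))-90)
# scene corners: left(50,145), bottom(268,548), right(508,400), top(265,40)
Q=np.array([onplane(s,90+u/5,225+v/5,.012)[:2] for u,v in [(268,545),(508,400),(268,40),(52,147)]]);print('scene',Q.round(4))
print([np.linalg.norm(Q[i]-Q[(i+1)%4]).round(4) for i in range(4)])
a=(Q[0]+Q[1]-Q[2]-Q[3]);print(np.degrees(np.arctan2(a[1],a[0])))
print('stem top',onplane(m,315+256/5.5,150+132/5.5,.05),onplane(s,90+320/5,225+320/5,.05))
# bar top corners in scene
B=np.array([onplane(s,90+u/5,225+v/5,.072)[:2] for u,v in [(88,52),(100,75),(258,62),(245,40)]]);print('bar',B.round(4),B.mean(0), np.degrees(np.arctan2(*(B[3]+B[2]-B[0]-B[1])[::-1])))
T=np.array([onplane(m,315+u/5.5,150+v/5.5,.072)[:2] for u,v in [(195,335),(165,362),(262,447),(293,415)]]);print('barT',T.round(4),T.mean(0), np.degrees(np.arctan2(*(T[0]+T[1]-T[2]-T[3])[::-1])))
```

```text
[[ 0.6285 -0.2045]
 [ 0.6166 -0.2844]
 [ 0.4397 -0.2579]
 [ 0.4517 -0.1769]]
[np.float64(0.0808), np.float64(0.1788), np.float64(0.0819), np.float64(0.179)]
yaw long -8.697901720922012 short -8.43099115994336
scene [[ 0.6241 -0.2866]
 [ 0.637  -0.2067]
 [ 0.4574 -0.177 ]
 [ 0.4448 -0.2578]]
[np.float64(0.0809), np.float64(0.182), np.float64(0.0818), np.float64(0.1816)]
-9.251891283385495
stem top [ 0.59357344 -0.24164439  0.05      ] [ 0.59621693 -0.24036866  0.05      ]
bar [[ 0.4721 -0.241 ]
 [ 0.4836 -0.2432]
 [ 0.5156 -0.2042]
 [ 0.5046 -0.202 ]] [ 0.4939699 -0.2225933] 50.368767747463046
barT [[ 0.5071 -0.2094]
 [ 0.4964 -0.1976]
 [ 0.4648 -0.234 ]
 [ 0.4773 -0.2462]] [ 0.48641359 -0.22178043] 50.04781160711858
```

Both views agree: cam axis at about (0.490, -0.2235), clamp yaw about -9°, and the bar at about 51°. That makes the cam turn about 60° (1.05 rad), inside the stated range. Plug to axis is 106 mm, as it should be. The arm now goes above the cam.

Call:
send_rows:
  series:
    - [[0.067,-0.137,0],[0,0,-0.095]]
    - [[0.067,-0.137,0],[0,0,-0.095]]
    - [[0.067,-0.137,0],[0,0,-0.095]]
    - [[0.067,-0.137,0],[0,0,-0.095]]
    - [[0.067,-0.137,0],[0,0,-0.095]]
  grip: 90
  force: 20

```text
t: 0.6
ee_pos: [0.359, 0.362, 0.2145]
tool_rot: [-3.141, 0.0, 1.964]
ft_force: [0.6, -0.2, 0.6]
width: 0.0631
```

Call:
send_rows:
  series:
    - [[0.067,-0.137,0],[0,0,-0.095]]
    - [[0.067,-0.137,0],[0,0,-0.095]]
    - [[0.067,-0.137,0],[0,0,-0.095]]
    - [[0.067,-0.137,0],[0,0,-0.095]]
    - [[0.019,-0.157,0],[0,0,-0.095]]

```text
t: 1.1
ee_pos: [0.4461, 0.1506, 0.2145]
tool_rot: [3.141, -0.0, 1.217]
ft_force: [0.5, 0.2, -0.4]
width: 0.0616
```

Call:
send_rows:
  series:
    - [[0.019,-0.157,0],[0,0,-0.095]]
    - [[0.019,-0.157,0],[0,0,-0.095]]
    - [[0.019,-0.157,0],[0,0,0]]
    - [[0.019,-0.157,0],[0,0,0]]
    - [[0.019,-0.157,0],[0,0,0]]

```text
t: 1.6
ee_pos: [0.473, -0.0853, 0.2146]
tool_rot: [3.142, 0.0, 0.925]
ft_force: [0.6, 0.7, 0.9]
width: 0.0613
```

Call:
send_rows:
  series:
    - [[0.019,-0.157,0],[0,0,0]]
    - [[0.019,-0.157,0],[0,0,0]]
    - [[0.019,-0.157,0],[0,0,0]]
    - [[0,0,0],[0,0,0]]
    - [[0,0,0],[0,0,0]]

```text
t: 2.1
ee_pos: [0.4899, -0.2251, 0.214]
tool_rot: [-3.14, -0.0, 0.923]
ft_force: [0.1, 0.3, 0.6]
width: 0.0615
```

Run:
```python
from h import *
from station import camera_model,grab_frame
m=camera_model('wrist'); im=grab_frame('wrist'); print(m)
cv2.imwrite('pics/w1.png',im)
def fe(m,p):
    c=R.from_euler('xyz',m['orientation']).inv().apply(np.array(p)-m['xyz']); th=np.arctan2(np.hypot(c[0],c[1]),c[2]); k=th/np.hypot(c[0],c[1])
    return m['fx']*c[0]*k+m['cx'],m['fy']*c[1]*k+m['cy']
a=np.radians(51);d=np.array([np.cos(a),np.sin(a),0]);n=np.array([-d[1],d[0],0]);c=np.array([.49,-.2235,.072])
for i,j in[(1,1),(1,-1),(-1,-1),(-1,1)]:
    u,v=fe(m,c+d*.026*i+n*.006*j); cv2.circle(im,(int(u),int(v)),2,(0,0,255),-1); print(u,v)
cv2.imwrite('pics/w1m.png',im)
```

```text
{'fx': 297.3186396354542, 'fy': 297.3186396354542, 'cx': 255.123721824308, 'cy': 189.2829239744727, 'xyz': array([ 0.53559812, -0.16514319,  0.3840597 ]), 'orientation': array([ 2.86998666e+00,  4.19876611e-04, -6.47748275e-01])}
249.30990603264217 153.7861496130929
260.62894297563184 154.15406728005803
258.8634827421519 200.93302709961642
247.9802923110752 200.5887230626621
```

View pics/w1m.png

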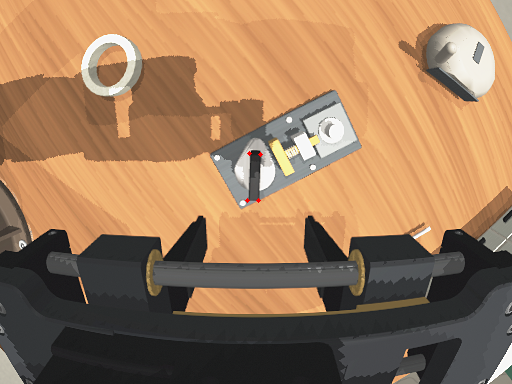

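The wrist view confirms the estimate: the predicted bar corners at (249–261, 154–201) fall on the black bar. The pear nose points to the bar's top end, on the +y side, as expected. Descending to TCP z of about 0.047, which clears the 43 mm guide.

Call:
send_rows:
  series:
    - [[0,0.005,-0.13],[0,0,-0.02]]
    - [[0,0,-0.13],[0,0,0]]
    - [[0,0,-0.13],[0,0,0]]
    - [[0,0,-0.1],[0,0,0]]
    - [[0,0,-0.067],[0,0,0]]

```text
t: 2.65
ee_pos: [0.4898, -0.221, 0.0458]
tool_rot: [-3.139, 0.0, 0.896]
ft_force: [0.4, 0.0, -0.2]
width: 0.0612
```

Call:
send_rows:
  series:
    - [[0,0,0],[0,0,0]]
    - [[0,0,0],[0,0,0]]

```text
t: 2.85
ee_pos: [0.4906, -0.2222, 0.0482]
tool_rot: [-3.142, -0.0, 0.895]
ft_force: [0.7, -0.1, -0.0]
width: 0.0615
```

Call:
send_rows:
  series:
    - [[0,0,0],[0,0,0]]
    - [[0,0,0],[0,0,0]]
    - [[0,0,0],[0,0,0]]
    - [[0,0,0],[0,0,0]]
    - [[0,0,0],[0,0,0]]
  grip: 255
  force: 15

```text
t: 3.35
ee_pos: [0.4904, -0.2231, 0.0478]
tool_rot: [3.141, -0.0, 0.894]
ft_force: [0.3, -0.0, -0.6]
width: 0.0275
```

Call:
send_rows:
  series:
    - [[0,0,0],[0,0,0]]
    - [[0,0,0],[0,0,0]]
    - [[0,0,0],[0,0,0]]
    - [[0,0,0],[0,0,0]]
    - [[0,0,0],[0,0,0]]

```text
t: 3.85
ee_pos: [0.4902, -0.223, 0.0476]
tool_rot: [-3.141, 0.0, 0.894]
ft_force: [-1.8, -0.1, 2.3]
width: 0.0116
```

Gripped: 11.6 mm opening matches the 12 mm bar. Turning clockwise to yaw -0.157 in steps, watching the force.

Call:
send_rows:
  series:
    - [[0,0,0],[0,0,-0.045]]
    - [[0,0,0],[0,0,-0.045]]
    - [[0,0,0],[0,0,-0.045]]
    - [[0,0,0],[0,0,-0.045]]
    - [[0,0,0],[0,0,-0.045]]

```text
t: 4.35
ee_pos: [0.4902, -0.2231, 0.0475]
tool_rot: [-3.142, 0.0, 0.538]
ft_force: [-1.1, 0.3, 2.6]
width: 0.0119
```

Call:
send_rows:
  series:
    - [[0,0,0],[0,0,-0.045]]
    - [[0,0,0],[0,0,-0.045]]
    - [[0,0,0],[0,0,-0.045]]
    - [[0,0,0],[0,0,-0.045]]
    - [[0,0,0],[0,0,-0.045]]

```text
t: 4.85
ee_pos: [0.4903, -0.2232, 0.0475]
tool_rot: [3.141, 0.0, 0.185]
ft_force: [-1.0, -0.8, 1.6]
width: 0.0116
```

Call:
send_rows:
  series:
    - [[0,0,0],[0,0,-0.045]]
    - [[0,0,0],[0,0,-0.045]]
    - [[0,0,0],[0,0,-0.045]]
    - [[0,0,0],[0,0,-0.045]]
    - [[0,0,0],[0,0,-0.038]]

```text
t: 5.35
ee_pos: [0.4903, -0.2234, 0.0476]
tool_rot: [3.141, -0.0, -0.158]
ft_force: [-1.5, -1.1, 1.1]
width: 0.0119
```

Call:
send_rows:
  series:
    - [[0,0,0],[0,0,0]]
    - [[0,0,0],[0,0,0]]
    - [[0,0,0],[0,0,0]]

```text
t: 5.65
ee_pos: [0.4903, -0.2234, 0.0476]
tool_rot: [3.141, -0.0, -0.155]
ft_force: [-3.3, -3.5, 1.0]
width: 0.0117
```

Run:
```python
from h import *
from station import camera_model,grab_frame,telemetry
s=telemetry.state();print(s['tool_rot'],s['ft_torque'],s['ft_force'],s['width'])
im=grab_frame('scene'); cv2.imwrite('pics/s2.png',im)
cv2.imwrite('pics/s2z.png',cv2.resize(im[190:340,70:220],None,fx=4,fy=4,interpolation=cv2.INTER_CUBIC))
```

```text
[ 3.14126335e+00 -1.04973646e-04 -1.54536277e-01] [-0.72656433  0.63427219 -0.08182788] [-3.33651797 -3.54679047  0.95955433] 0.011657337661457582
```

View pics/s2z.png

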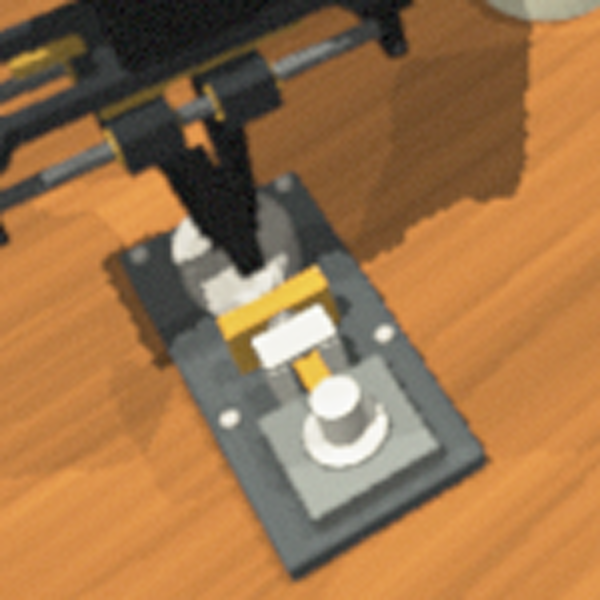

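In the scene view the bar lies along the clamp's axis. The brass follower, at about (280,310) in the zoom, is pushed up against its guide, and the plug stands upright at about (340,420). Now letting go and going up.

Call:
send_rows:
  series:
    - [[0,0,0],[0,0,0]]
    - [[0,0,0],[0,0,0]]
    - [[0,0,0],[0,0,0]]
    - [[0,0,0],[0,0,0]]
    - [[0,0,0],[0,0,0]]
  grip: 90

```text
t: 6.2
ee_pos: [0.4904, -0.223, 0.0476]
tool_rot: [3.142, -0.0, -0.156]
ft_force: [-0.1, 0.1, -0.1]
width: 0.046
```

Call:
send_rows:
  series:
    - [[0,0,0.05],[0,0,0]]
    - [[0,0,0.12],[0,0,0]]
    - [[0,0,0.12],[0,0,0]]
    - [[0,0,0.12],[0,0,0]]
    - [[0,0,0.12],[0,0,0]]

```text
t: 6.7
ee_pos: [0.4901, -0.2229, 0.2081]
tool_rot: [3.142, -0.0, -0.156]
ft_force: [0.1, -0.7, -0.0]
width: 0.0615
```

Call:
send_rows:
  series:
    - [[0,0.15,0],[0,0,0]]
    - [[0,0.15,0],[0,0,0]]
    - [[0,0.15,0],[0,0,0]]
    - [[0,0.15,0],[0,0,0]]
    - [[0,0.15,0],[0,0,0]]

```text
t: 7.2
ee_pos: [0.49, 0.0036, 0.2067]
tool_rot: [3.142, -0.0, -0.156]
ft_force: [0.3, 0.2, 0.2]
width: 0.0616
```

Run:
```python
from h import *
from station import camera_model,grab_frame,telemetry
s=telemetry.state();print(s['t'],s['ee_pos'],s['ft_force'],s['width'])
a=grab_frame('top'); b=grab_frame('scene')
cv2.imwrite('pics/t3.png',a)
z=lambda i:cv2.resize(i,(390,560),interpolation=cv2.INTER_CUBIC)
cv2.imwrite('pics/f3.png',np.hstack([z(a[150:255,315:388]),z(b[220:340,95:179+15])]))
```

```text
7.2 [0.4899874  0.00364066 0.20671827] [0.26349251 0.23558961 0.22096021] 0.06156401061077659
```

View pics/f3.png

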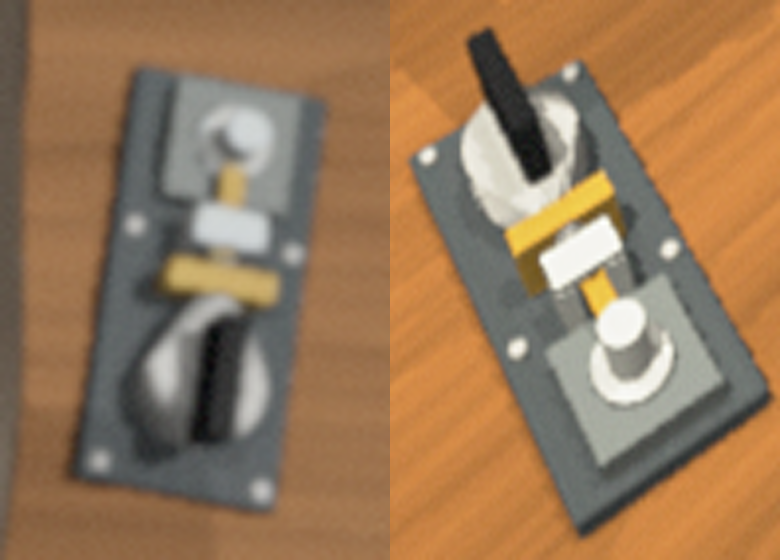

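View pics/t3.png

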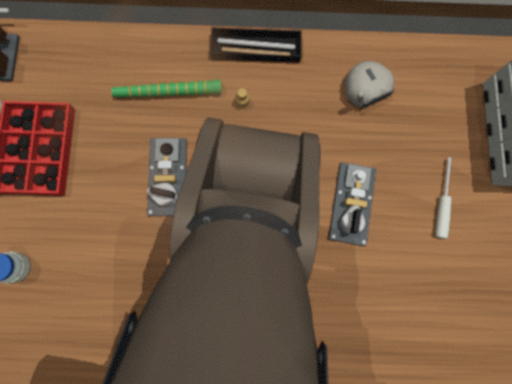

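The bar now lies along the clamp axis, the follower is pushed out to its guide and the plug stands. I'll put numbers on it before handing in.

Run:
```python
from h import *
from station import camera_model
m=camera_model('top')
u=np.array([-np.sin(0),0]);a=np.radians(-9);u=np.array([np.cos(a),np.sin(a)])
for f in ['pics/top0.png','pics/t3.png']:
    im=cv2.imread(f); x0,y0,x1,y1=325,195,380,245
    k,l,st,c=cv2.connectedComponentsWithStats((im[y0:y1,x0:x1].max(2)<45).astype(np.uint8))
    i=1+st[1:,4].argmax(); p=np.argwhere(l==i)[:,::-1]+[x0,y0]
    w=np.array([onplane(m,*q,.072)[:2] for q in p]); e,v=np.linalg.eigh(np.cov(w.T)); d=v[:,1]*np.sign(v[0,1])
    print(f,'bar deg rel clamp',np.degrees(np.arctan2(d[1],d[0]))+9)
    h=cv2.cvtColor(im,cv2.COLOR_BGR2HSV)[190:212,335:375]
    mk=cv2.inRange(h,(15,110,100),(32,255,255)); k,l,st,c=cv2.connectedComponentsWithStats(mk); i=1+st[1:,4].argmax()
    print(' follower along x',onplane(m,335+c[i][0],190+c[i][1],.041)[:2]@u,st[i,4], 'stem',im[165:185,345:372].max())
```

```text
pics/top0.png bar deg rel clamp 62.37513616130673
 follower along x 0.5526964365710055 121 stem 191
pics/t3.png bar deg rel clamp 0.26914884983004583
 follower along x 0.5609797423046291 104 stem 214
```

Bar angle to the clamp is 0.3°, and the follower has moved about 8.3 mm (8 mm expected).

```bash
python3 -c "
from station import manip; print(manip.hand_in())"
```

```text
the job is handed in; nothing more can be done
None
```

I gripped the bar on the aluminium-plug clamp's cam and turned it about 60° clockwise. I then let go, raised the arm, moved it clear, and handed the job in at about 7 s.

The last checks, taken in the top and scene views after letting go, all passed:
- **Cam:** the bar lies about 0.3° off the clamp's axis (limit 14°).
- **Follower:** it is pushed out about 8.3 mm by camera, against a nominal 8 mm; at least 6 mm was needed.
- **Plug:** by eye, it stands upright in its nest where it was. I did not measure its shift in numbers.
- **Other clamp:** the arm stayed well above it throughout, and its cam looks unchanged in the top view.
- **Robot:** the wrist force reads about zero, so it is touching nothing.

No check failed. The only disagreement was between the two camera views on the bar's position, up to about 8 mm in x from rough hand-picked corners. Their average matched the position worked out from the plug, and the wrist view confirmed it before I gripped.

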